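Find the brake caliper that takes the disc gauge

TASK

Take the disc-thickness gauge out of its wooden rest and try its blade, straight down, in the brake calipers on the board: only one of the three takes it fully, in the others the pads pinch and the blade jams part way. Go slowly, feel for it and never knock or force it (a jam is plain at 5 N, and a knock or push of 50 N would spoil the pads), and slide it by hand fully home in the caliper that takes it, until the shoulder sits on the caliper, then let go and leave it standing there. Do not disturb the jar, the bearing or the spanner.

Things in the scene. Friction and masses are not known exactly. Their poses are not given: they have to be found in the camera images.
- gauge: Go gauge, 0.1-0.2 kg, upright in its rest. Origin: centre of its shoulder's underside. Below it: plain steel blade 42 mm long, 24 wide (x), 5 thick (y). Above it: dark shoulder plate 46 (x) x 18 (y) x 6 mm, then brown wooden handle 24 (x) x 14 (y) mm, from 6 to 58 mm above the origin. Best held across the 14 mm (fingers closing along y), 30 mm or more above the origin. Half turn about z: the same.
- rest: Fixed pale wooden block, 70 (x) x 60 (y) x 60 mm high, with a slot 30 x 8 mm along its x in the top, in which the blade stands loosely; the gauge's shoulder rests on the block's top, so both have the same yaw. Origin: centre of the underside.
- stand: Fixed plank board 120 (x) x 300 (y) x 15 mm with three alike aluminium brake calipers in a row along y, 90 mm apart, mouths up, each 90 (x) x 76 (y) mm, flat top 85 mm above the table. Origin: centre of the board's underside, on the table. In each top is a window 34 (x) x 26 (y) mm; 7 mm below it lie the dark tops of two brake pads with a 6.5 mm gap between them, along x.
- mouth_left (a point): Left (+y) caliper: centre of its open mouth (window), level with the flat top face, 85 mm above the table. x along the gap, y across it, z up. The pads are loose as a pair: in any caliper the gap may lie up to 3 mm to either side (y) of this centre; the blade can nudge it sideways. The gap's edges have a steep lead-in, 2 mm wide each side, 5 mm deep. A blade that misses stops on a pad, shoulder 35 mm above the caliper's top.
- mouth_middle (a point): Middle caliper: centre of its open mouth (window), level with the flat top face, 85 mm above the table. x along the gap, y across it, z up. In one caliper (any, it changes every time) the gap is 6.5 mm all the way down and the gauge goes in until its shoulder rests on the caliper's top.
- mouth_right (a point): Right (-y) caliper: centre of its open mouth (window), level with the flat top face, 85 mm above the table. x along the gap, y across it, z up. In two of the calipers the gap narrows to 3 mm, 13 or 18 mm below the pads' tops: there the blade stops, the shoulder 22 or 17 mm above the caliper's top. Off centre the blade may also hang up by rubbing; eased sideways it slides on.
- jar: Bystander: loose closed glass jar, 60 mm across, 90 mm tall. Origin: centre of its underside.
- bearing: Bystander: loose steel bearing ring lying flat, 52 mm across, 16 mm high. Origin: centre of its underside.
- spanner: Bystander: loose steel spanner lying flat, 170 mm long along its x. Origin: centre of its underside.
There are look-alikes about, which are no part of the job. What is meant by the rest is not red, and is the larger of those in its own colour.

How it is judged:
On the way, in this order (a step that is already met when the one before it is completed fails the run):
1. the gauge is drawn out of its rest in the fingers, the blade's tip clear of the block (z of gauge in the frame of rest above 0.104 m and contact force between the fingers and gauge above 0.5 N), for 0.1 s.
2. the gauge, still held, has been slid fully home in a caliper (((z of gauge in the frame of mouth_left between -0.005 and 0.004 m and x of gauge in the frame of mouth_left between -0.009 and 0.009 m and y of gauge in the frame of mouth_left between -0.007 and 0.007 m and angle between gauge's own z axis and vertical below 0.1 rad) or (z of gauge in the frame of mouth_middle between -0.005 and 0.004 m and x of gauge in the frame of mouth_middle between -0.009 and 0.009 m and y of gauge in the frame of mouth_middle between -0.007 and 0.007 m and angle between gauge's own z axis and vertical below 0.1 rad) or (z of gauge in the frame of mouth_right between -0.005 and 0.004 m and x of gauge in the frame of mouth_right between -0.009 and 0.009 m and y of gauge in the frame of mouth_right between -0.007 and 0.007 m and angle between gauge's own z axis and vertical below 0.1 rad)) and contact force between the fingers and gauge above 0.5 N), for 0.1 s.
At the end, for the whole second after the job is handed in: The gauge stands at rest, released, fully home in the one caliper that takes it: the underside of its shoulder within 4 mm of that caliper's top face, within 9 mm (along the gap) and 7 mm (across) of the mouth's centre, upright within 0.1 rad (((z of gauge in the frame of mouth_left between -0.005 and 0.004 m and x of gauge in the frame of mouth_left between -0.009 and 0.009 m and y of gauge in the frame of mouth_left between -0.007 and 0.007 m and angle between gauge's own z axis and vertical below 0.1 rad) or (z of gauge in the frame of mouth_middle between -0.005 and 0.004 m and x of gauge in the frame of mouth_middle between -0.009 and 0.009 m and y of gauge in the frame of mouth_middle between -0.007 and 0.007 m and angle between gauge's own z axis and vertical below 0.1 rad) or (z of gauge in the frame of mouth_right between -0.005 and 0.004 m and x of gauge in the frame of mouth_right between -0.009 and 0.009 m and y of gauge in the frame of mouth_right between -0.007 and 0.007 m and angle between gauge's own z axis and vertical below 0.1 rad)) and linear speed of gauge below 0.02 m/s); the robot touches nothing.
It fails at once if the calipers are knocked or pressed with more than 60 N (the 5 N weight of the pads included) (contact force between stand and anything else above 60 N).
It fails at once if the jar is moved more than 30 mm (distance of jar from where it was at the start of the episode above 0.03 m).
It fails at once if the bearing is moved more than 30 mm (distance of bearing from where it was at the start of the episode above 0.03 m).
It fails at once if the spanner is moved more than 30 mm (distance of spanner from where it was at the start of the episode above 0.03 m).
It also fails if it takes over 64 s, if anything falls off the work surface, if the arm or the gripper's body presses on something with over 40 N, if the wrist force passes 120 N, or if a joint passes its speed limit or range.

ROBOT

A 6-joint arm with a two-finger parallel gripper is mounted at the origin on the work surface. World frame = base frame: x ahead of the robot, y to its left, z up, the work surface at z = 0. Lengths are in m, angles in rad, forces in N, time in s.
With the tool pointing down it reaches from about 0.35 to 0.875 m from the base axis. Payload 4.2 kg.
Tool frame: the origin (TCP) lies at the very end of the fingers, on their centre line; the grasp point (between the pads) lies 19 mm behind it (arm.grasp_offset is the z of the grasp point in the tool frame, in m); z points along the fingers, y is the line along which they close (so a half turn about z gives the same grasp; the last joint's range is limited). The gripper opens to 85 mm and grips with 20 to 120 N. Pads are 22 mm wide; open, the fingers measure 114 mm over their backs; the gripper's body (76 mm by 85 mm) begins 54 mm behind the grasp point. The pads swing forward as they close: fully open they stand 13 mm farther back than shut.
Start: joints at [-1.044, 0.385, 0.008, 0, -1.194, -0.259], TCP at [0.165, -0.603, 0.231] pointing down, gripper open.
Joint ranges: [-3.14, 3.14], [-1.21, 2.06], [-1.07, 1.41], [-3.16, 2.05], [-2.99, -0.16], [-3.1, 3.1]. Speed limits (rad/s): [2.79, 2.79, 3.14, 3.14, 3.14, 3.14].

INTERFACE

Orientations are given as a rotation vector (axis times angle).
In Python, from station import arm, cams gives the robot as it stands.
- The arm moves only by the shell command python3 -m creep 'ROWS'. ROWS is JSON, a list of rows, each a list of 3 entries, a list of its own where there are three numbers: the shift along the tool's x, y, z as a fraction of full scale, then the turn, a rotation vector about the tool's x, y, z as a fraction of full scale, then the opening, from 0 (shut) to 1 (fully open). A call has 1 to 12 rows; each row shifts and turns the commanded pose from where the row before left it, along the tool's axes as they then stand; what a row does not reach is not made up. Full scale, the value 1, is 0.075 m for a shift and 180 degrees for a turn. A row lasts 1/8 s, in which the tool goes at most 62.5 mm and 10.7 degrees, less where a joint would pass 70% of its speed; a pose out of reach is approached as far as the arm can. A call with a number of a shift or a turn outside -1 to 1 is refused whole. A call with a gripper value outside its range is refused whole. The fingers move at their own pace and stop on an object; the grip force is fixed at half the most. Time passes only in rows, so rows that do not move let the fingers close. It gives the time, the measured TCP pose, the force, the opening and the grip force at its end, in the units of the state.
- arm.read_state(): the state, without advancing time (a new reading comes with each control period).
- cams.camera(name): name is "scene" or "top" or "wrist"; returns the picture (400x640x3 uint8, red, green, blue); there is no depth.
- cams.camera_info(name): a dict with "fov_y" (degrees; the focal length in pixels is half the picture's height over the tangent of half this angle, whatever the lens; pixels are square), "cx", "cy" (the principal point, pixels), "k1" (the pictures are not rectified: a ray, as slopes to the right and down, at radius r is drawn at 1 + k1 r^2 times it, then the intrinsics apply), "position" and "attitude" of the camera in the world. Camera axes: x right, y up, looking along -z (the intrinsics and any distortion apply to the point x, -y, -z); pixel columns grow to the right and rows downward; lengths in m; the calibration is good to about 2 mm. A picture is of the moment at which its call begins: read the wrist's pose just before it. camera_info takes no time and is no camera call; for the wrist camera it gives the pose at the moment of the call.
- arm.job_done(): hands the job in; it is judged then, once.
The state is a dict: "t": time; "joint_positions": joint angles; "joint_vel": joint speeds; "joint_torque": joint torques, N m; "tcp_pos": TCP position; "tcp_rot": TCP orientation; "contact_force": force on the tool from outside, world axes, zero at the start; "wrist_torque": the same for the moment, N m; "finger_gap": finger opening in m; "grip_force": force on a finger pad.
Only numpy, scipy, OpenCV 4.12 (cv2) and the standard library are available. Lean on these libraries where they do the work, as an engineer would, in place of code of your own. Each camera call takes 0.05 s, during which the arm holds its last target. There are 200 camera calls.

## Working session

There is one attempt and no reset: what is moved stays moved. The work goes in short steps, Python scripts to look and compute and a shell command to move; the robot and the scene stay as the last step left them, time stands still between calls to the robot, and variables do not carry over. Pictures are saved under pics/ and viewed, at most 13 in all, crops included, and the job is handed in when it is done.

```bash
mkdir -p pics; ls
python3 - <<'E'
from station import arm,cams
import cv2
for n in("scene","top"):
    cv2.imwrite(f"pics/{n}0.png",cams.camera(n)[:,:,::-1]); print(cams.camera_info(n))
print(arm.read_state())
E
```

```text
pics
{'fov_y': 52.279660763340544, 'cx': 324.0399899961866, 'cy': 192.85467376465132, 'k1': -0.0482685885776614, 'position': array([1.01640248, 0.27685558, 0.63784446]), 'attitude': array([0.3780973 , 0.85825095, 2.20410153])}
{'fov_y': 45.73524996605853, 'cx': 320.3613353032047, 'cy': 195.06069866370083, 'k1': -0.00884981939136713, 'position': array([ 0.47332371, -0.06715867,  1.0055874 ]), 'attitude': array([ 0.12698675, -0.16038628, -1.57622141])}
{'t': 0.1, 'joint_positions': array([-1.04440105e+00,  3.85494837e-01,  6.71585895e-03, -4.28598794e-04,
       -1.19403994e+00, -2.58597054e-01]), 'joint_vel': array([ 0.00070209, -0.00070397,  0.0020813 ,  0.00328563, -0.00214033,
       -0.00062895]), 'joint_torque': array([-3.79689764e-04, -3.93319023e+01,  1.88929188e+01,  4.19795796e+00,
       -2.57525418e-03,  1.11123612e-05]), 'tcp_pos': array([ 0.16523979, -0.60218873,  0.23030454]), 'tcp_rot': array([ 0.41910018, -3.11310157, -0.00317443]), 'contact_force': array([-0.23160597, -0.05904613, -0.93038357]), 'wrist_torque': array([ 0.0084431 , -0.0280347 ,  0.02444035]), 'grip_force': 0.0, 'finger_gap': 0.08516627211854234}
```

View pics/top0.png

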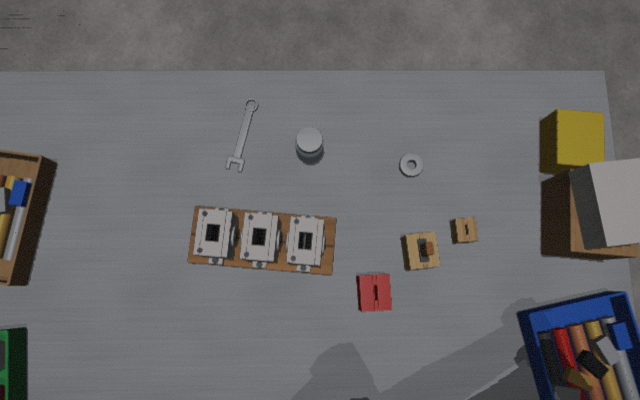

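View pics/scene0.png

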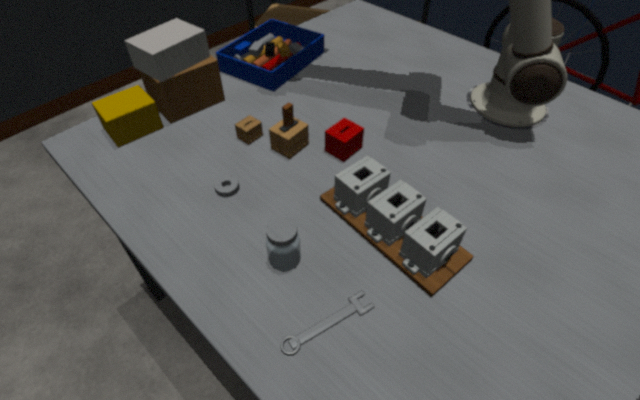

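The top view shows the rest with the gauge at about (422,251), the board centred near (262,240), and the mouths at (213,233), (259,237) and (305,241). The jar is at (309,140), the bearing at (411,165) and the spanner at (243,135). Next I'll zoom in and compute positions.

```bash
cat > h.py <<'E'
import numpy as np, cv2
from scipy.spatial.transform import Rotation as R
def ray(info,u,v,H=400):
    f=H/2/np.tan(np.radians(info['fov_y']/2)); k=info['k1']
    d=np.array([(u-info['cx'])/f,(v-info['cy'])/f]); s=d.copy()
    for _ in range(20): s=d/(1+k*(s@s))
    return R.from_rotvec(info['attitude']).apply([s[0],-s[1],-1])
def onz(info,u,v,z):
    r=ray(info,u,v); p=np.array(info['position']); return p+r*(z-p[2])/r[2]
def proj(info,P):
    f=200/np.tan(np.radians(info['fov_y']/2)); c=R.from_rotvec(info['attitude']).inv().apply(np.atleast_2d(P)-info['position'])
    s=np.c_[c[:,0],-c[:,1]]/-c[:,2:]; s=s*(1+info['k1']*(s**2).sum(1,keepdims=True))
    return s*f+[info['cx'],info['cy']]
E
python3 - <<'E'
from h import *
from station import cams
i=cams.camera_info("top")
for n,u,v,z in [("L",213,233,.085),("M",259,237,.085),("R",305,241,.085),("rest",422,251,.06),("jar",309,140,.09),("bearing",411,165,.016),("sp",252,104,0),("sp2",235,165,0)]: print(n,onz(i,u,v,z).round(3))
im=cv2.imread("pics/top0.png")
a=cv2.resize(im[195:285,180:345],None,fx=4.8,fy=4.8,interpolation=cv2.INTER_CUBIC)[:,:790]
b=cv2.resize(im[215:285,380:490],None,fx=2,fy=2,interpolation=cv2.INTER_CUBIC)
b=cv2.resize(b[:80,:],(0,0),fx=2,fy=2) if 0 else b
c=np.zeros((a.shape[0]+140,790,3),np.uint8); c[:a.shape[0],:a.shape[1]]=a; c[a.shape[0]:,:220]=b
cv2.imwrite("pics/crop.png",c); print(a.shape)
E
```

```text
L [0.57  0.121 0.085]
M [0.562 0.032 0.085]
R [ 0.553 -0.057  0.085]
rest [ 0.533 -0.29   0.06 ]
jar [ 0.755 -0.066  0.09 ]
bearing [ 0.72  -0.286  0.016]
sp [0.867 0.06  0.   ]
sp2 [0.727 0.095 0.   ]
(432, 790, 3)
```

View pics/crop.png

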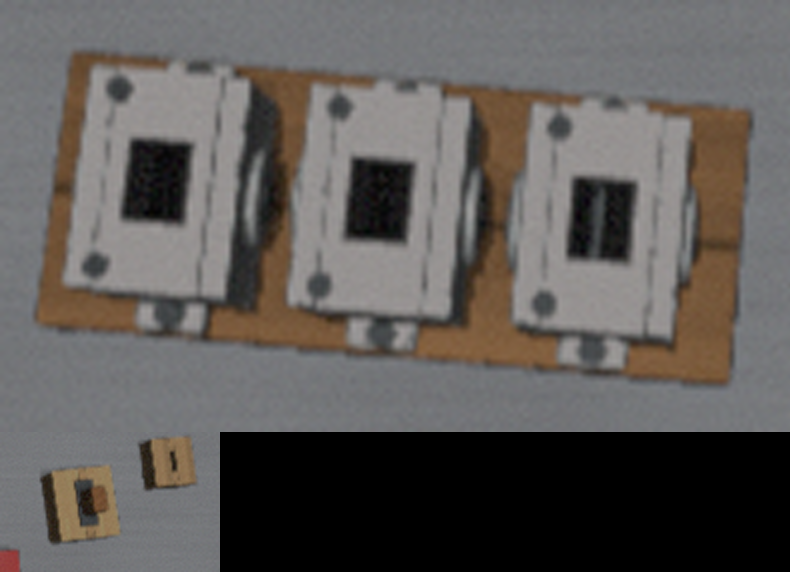

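The zoomed crop gives a board yaw of about −5.5° and a rest yaw of about +6°. I'll move above the rest for a wrist look.

```bash
python3 -m creep '[[[-0.583,0.271,0],[0,0,0],1],[[-0.583,0.271,0],[0,0,0],1],[[-0.583,0.271,0],[0,0,0],1],[[-0.583,0.271,0],[0,0,0],1],[[-0.583,0.271,0],[0,0,0],1],[[-0.583,0.271,0],[0,0,0],1],[[-0.583,0.271,0],[0,0,0],1],[[-0.583,0.271,0],[0,0,0],1],[[-0.583,0.271,0],[0,0,0],1],[[-0.583,0.271,0],[0,0,0],1],[[0,0,0],[0,0,0.052],1],[[0,0,0],[0,0,0],1]]'
python3 - <<'E'
from h import *
from station import arm,cams
i=cams.camera_info("wrist"); im=cams.camera("wrist"); cv2.imwrite("pics/w1.png",im[:,:,::-1])
s=arm.read_state(); print(i, R.from_rotvec(s['tcp_rot']).as_matrix().round(3), s['tcp_pos'])
np.save("w1.npy",i,allow_pickle=True)
E
```

```text
t: 1.6
tcp_pos: [0.5333, -0.2903, 0.2306]
tcp_rot: [0.168, -3.136, -0.001]
contact_force: [0.2, -0.2, 0.1]
finger_gap: 0.0855
grip_force: 0.0
{'fov_y': 60.777792213850695, 'cx': 317.6891715877691, 'cy': 199.40788541366652, 'k1': -0.035576277528868376, 'position': array([ 0.45748488, -0.29896302,  0.37472489]), 'attitude': array([-0.22849714, -0.25611112,  1.6630013 ])} [[-0.994 -0.107 -0.001]
 [-0.107  0.994  0.   ]
 [ 0.001  0.    -1.   ]] [ 0.53304908 -0.29081648  0.23080225]
```

View pics/w1.png

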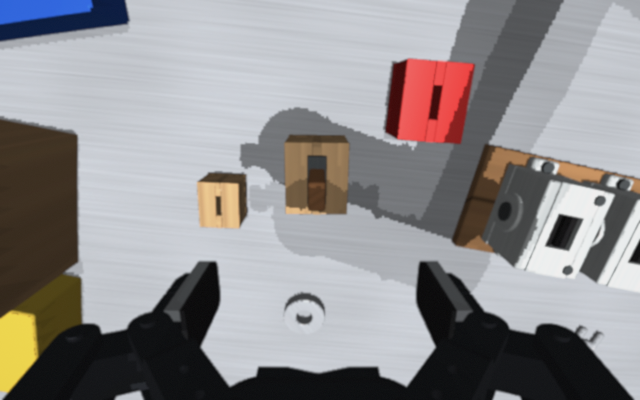

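The wrist picture shows the rest top spanning about columns 285–349 and rows 142–213, with the gauge handle at (317,187). It is almost exactly aligned with the tool.

Run:
```python
from h import *
i=np.load("w1.npy",allow_pickle=True).item()
P=[onz(i,u,v,.06) for u,v in [(285,142),(349,142),(347,213),(286,213)]]
for p in P: print(p.round(4))
P=np.array(P); print(P.mean(0), np.degrees(np.arctan2(*(P[3]-P[0])[1::-1])),np.degrees(np.arctan2(*(P[2]-P[1])[1::-1])), np.linalg.norm(P[3]-P[0]),np.linalg.norm(P[1]-P[0]))
im=cv2.imread("pics/w1.png")[115:230,260:370]
cv2.imwrite("pics/w1c.png",cv2.resize(im,None,fx=5,fy=5,interpolation=cv2.INTER_CUBIC))
```

```text
[ 0.504  -0.3239  0.06  ]
[ 0.4977 -0.2653  0.06  ]
[ 0.5667 -0.258   0.06  ]
[ 0.573  -0.3175  0.06  ]
[ 0.53535396 -0.29117776  0.06      ] 5.300492765235469 6.048608664410372 0.06932166037376737 0.058873519471539654
```

View pics/w1c.png

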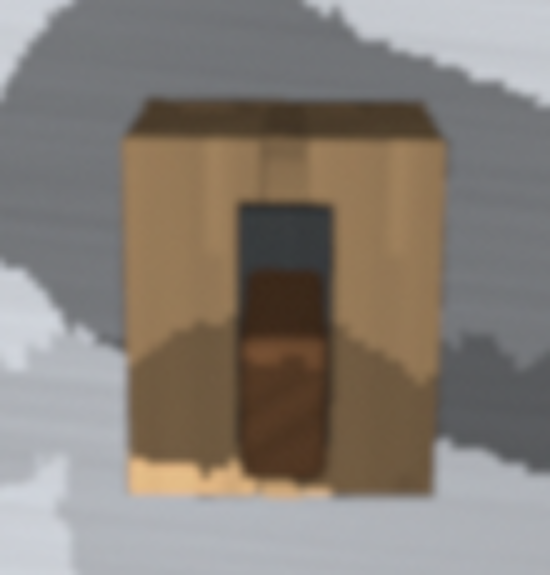

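```bash
python3 - <<'E'
from h import *
i=np.load("w1.npy",allow_pickle=True).item()
print(onz(i,316.8,196.3,.118), onz(i,260+283/5,156,.066),onz(i,308,196,.118)-onz(i,325.4,196,.118))
E
python3 -m creep '[[[0,0,0.5],[0,0,0],1],[[0,0,0.5],[0,0,0],1],[[0,0,0.4],[0,0,0],1],[[0,0,0],[0,0,0],1]]'
```

```text
[ 0.53523869 -0.29105535  0.118     ] [ 0.51276513 -0.29370172  0.066     ] [ 0.00145325 -0.01361017  0.        ]
t: 2.15
tcp_pos: [0.531, -0.2911, 0.1239]
tcp_rot: [0.164, -3.132, -0.003]
contact_force: [-0.3, -0.4, 0.8]
finger_gap: 0.0852
grip_force: 0.0
```

```bash
python3 -m creep '[[[-0.03,0,0.28],[0,0,0],1],[[0,0,0.28],[0,0,0],1],[[0,0,0],[0,0,0],1],[[0,0,0],[0,0,0],0],[[0,0,0],[0,0,0],0],[[0,0,0],[0,0,0],0],[[0,0,0],[0,0,0],0],[[0,0,0],[0,0,0],0],[[0,0,0],[0,0,0],0],[[0,0,0],[0,0,0],0]]'
```

```text
t: 3.4
tcp_pos: [0.5358, -0.291, 0.0849]
tcp_rot: [-0.164, 3.137, -0.001]
contact_force: [-0.8, -0.9, 4.8]
finger_gap: 0.0133
grip_force: 59.4
```

```bash
python3 -m creep '[[[0,0,-0.15],[0,0,0],0],[[0,0,-0.25],[0,0,0],0],[[0,0,-0.35],[0,0,0],0],[[0,0,-0.35],[0,0,0],0],[[0,0,-0.3],[0,0,0],0],[[0,0,0],[0,0,0],0],[[0,0,0],[0,0,0],0]]'
python3 - <<'E'
from h import *
from station import arm,cams
i=cams.camera_info("wrist"); im=cams.camera("wrist"); cv2.imwrite("pics/w2.png",im[:,:,::-1])
s=arm.read_state(); print(R.from_rotvec(s['tcp_rot']).as_matrix().round(3), s['tcp_pos'])
np.save("w2.npy",i,allow_pickle=True)
E
```

```text
t: 4.28
tcp_pos: [0.5346, -0.2902, 0.1879]
tcp_rot: [0.163, -3.135, -0.003]
contact_force: [-1.2, 0.4, -2.5]
finger_gap: 0.0131
grip_force: 58.9
[[-0.995 -0.104 -0.003]
 [-0.104  0.995  0.001]
 [ 0.003  0.002 -1.   ]] [ 0.5345533  -0.29026038  0.18760351]
```

View pics/w2.png

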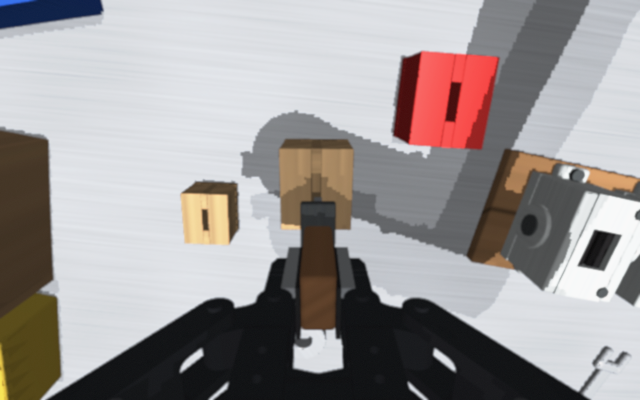

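The gauge is held, clear and upright. I'll stop between the right and middle calipers for a close look at the gaps.

```bash
python3 -m creep '[[[-0.05,0.25,0],[0,0,0],0],[[-0.1,0.55,0],[0,0,0],0],[[-0.12,0.6,0],[0,0,0],0],[[-0.12,0.6,0],[0,0,0],0],[[-0.12,0.6,0],[0,0,0],0],[[-0.1,0.6,0],[0,0,0],0],[[-0.08,0.45,0],[0,0,0],0],[[0,0,0],[0,0,0.032],0],[[0,0,0],[0,0,0.032],0],[[0,0,0],[0,0,0],0],[[0,0,0],[0,0,0],0]]'
python3 - <<'E'
from h import *
from station import arm,cams
i=cams.camera_info("wrist"); im=cams.camera("wrist"); cv2.imwrite("pics/w3.png",im[:,:,::-1])
s=arm.read_state(); print(R.from_rotvec(s['tcp_rot']).as_matrix().round(3), s['tcp_pos'])
np.save("w3.npy",i,allow_pickle=True)
c=im[140:300,150:620,::-1]; f=1.7
cv2.imwrite("pics/w3c.png",cv2.resize(c,None,fx=f,fy=f,interpolation=cv2.INTER_CUBIC))
E
```

```text
t: 5.7
tcp_pos: [0.5581, -0.0128, 0.1889]
tcp_rot: [-0.149, -3.137, 0.0]
contact_force: [0.1, 0.2, -1.9]
finger_gap: 0.0133
grip_force: 58.9
[[-0.995  0.095 -0.001]
 [ 0.095  0.995 -0.   ]
 [ 0.001 -0.    -1.   ]] [ 0.55819511 -0.01295416  0.18902564]
```

View pics/w3.png

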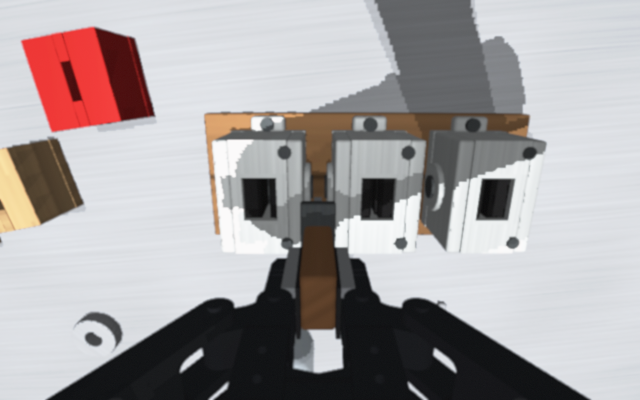

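All three calipers are visible, well aligned with the tool. The windows are at R (260,199), M (378,199) and L (495,199). I'll enlarge and brighten them to see the gaps.

Run:
```python
from h import *
i=np.load("w3.npy",allow_pickle=True).item(); im=cv2.imread("pics/w3.png")
out=[]
for n,u,v in [("R",260,199),("M",378,199),("L",495,199)]:
    c=im[v-28:v+28,u-24:u+24]
    c=np.clip((c/255.)**0.5*400,0,255).astype(np.uint8)
    out.append(cv2.resize(c,None,fx=5.5,fy=5.5,interpolation=cv2.INTER_CUBIC))
    g=cv2.cvtColor(im,cv2.COLOR_BGR2GRAY); 
    print(n,g[v:v+16,u-22:u+23].mean(0).astype(int))
    # subpixel window box from dark blob
    m=(g[v-28:v+28,u-24:u+24]<70).astype(np.uint8)
    k,l,st,ce=cv2.connectedComponentsWithStats(m); j=l[28,24] or 1+st[1:,4].argmax(); x,y,w,h,a=st[j]; print(x+u-24,y+v-28,w,h)
cv2.imwrite("pics/w3c.png",np.hstack(out))
```

```text
R [209 205 205 202 185 145  89  48  30  27  26  24  23  23  23  22  23  23
  22  21  19  17  16  15  15  17  25  36  46  56  64  62  46  28  21  21
  22  41  87 131 151 155 156 156 154]
243 179 34 39
M [132 132 133 127 104  66  35  25  25  26  26  26  25  24  33  40  37  30
  28  31  29  21  17  18  19  21  25  29  31  31  32  32  33  34  34  37
  54 101 169 213 222 223 224 232 240]
361 179 34 40
L [238 239 238 224 177 108  57  36  26  18  13  13  13  13  15  17  19  20
  20  22  26  32  36  37  37  37  37  37  37  36  34  39  50  63  74  90
 125 175 216 235 239 238 237 236 235]
478 180 33 38
```

View pics/w3c.png

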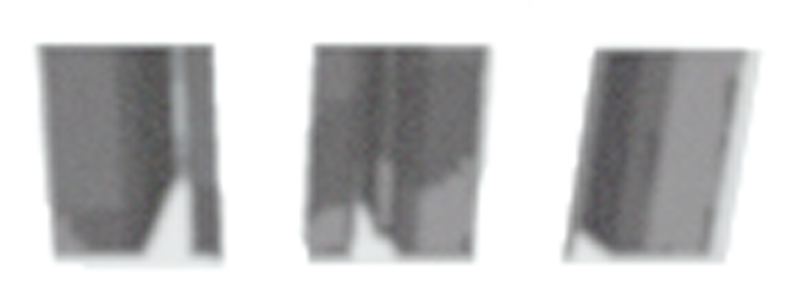

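Run:
```python
from h import *
i=np.load("w3.npy",allow_pickle=True).item()
X=np.array([np.cos(-.095),np.sin(-.095)]);Y=np.array([-X[1],X[0]])
T=np.array([.5582,-.0130])
f=lambda u,z,v=207:(Y@(onz(i,u,v,z)[:2]-T)*1e3).round(1)
for n,wl,wr,w in [("R",244.3,275.9,[(257.5,.078),(263.5,.073),(271.5,.078)]),("M",361,393,[(369.5,.078),(376.5,.073),(381.5,.078)]),("L",478.3,508.7,[(481.5,.078),(487,.073),(493.8,.078)])]:
    a,b=f(wl,.085),f(wr,.085); print(n,a,b,'mid',(a+b)/2,[f(*q) for q in w])
    # x extents
    c=(wl+wr)/2; print([ (X@(onz(i,c,v,.085)[:2]-T)*1e3).round(1) for v in (179,219)])
```

```text
R -56.5 -32.1 mid -44.3 [np.float64(-47.6), np.float64(-43.7), np.float64(-36.5)]
[np.float64(-14.4), np.float64(17.6)]
M 33.3 57.9 mid 45.599999999999994 [np.float64(40.9), np.float64(47.4), np.float64(50.4)]
[np.float64(-14.4), np.float64(17.6)]
L 124.3 148.4 mid 136.35 [np.float64(130.4), np.float64(137.5), np.float64(140.4)]
[np.float64(-14.5), np.float64(17.8)]
```

Relative to the mouth centres, the gaps are offset by about +2 mm at R, 0 at M and −1 mm at L. I'll try M first.

```bash
python3 -m creep '[[[-0.01,0.3,0],[0,0,0],0],[[-0.01,0.3,0],[0,0,0],0],[[0,0,0],[0,0,0],0],[[0,0,0.2],[0,0,0],0],[[0,0,0.2],[0,0,0],0],[[0,0,0.1],[0,0,0],0],[[0,0,0],[0,0,0],0],[[0,0,0],[0,0,0],0]]'
```

```text
t: 6.75
tcp_pos: [0.5647, 0.0314, 0.1521]
tcp_rot: [0.152, 3.137, 0.0]
contact_force: [-0.4, -0.4, -2.1]
finger_gap: 0.013
grip_force: 59.0
```

```bash
python3 -m creep '[[[0,0,0.03],[0,0,0],0],[[0,0,0.03],[0,0,0],0],[[0,0,0.02],[0,0,0],0],[[0,0,0],[0,0,0],0]]'; python3 -m creep '[[[0,0,0.02],[0,0,0],0],[[0,0,0.02],[0,0,0],0],[[0,0,0],[0,0,0],0]]'
```

```text
t: 7.25
tcp_pos: [0.5642, 0.0315, 0.1457]
tcp_rot: [-0.152, -3.138, 0.0]
contact_force: [0.3, -0.3, -1.8]
finger_gap: 0.0133
grip_force: 59.0
t: 7.62
tcp_pos: [0.5642, 0.0315, 0.1426]
tcp_rot: [-0.152, -3.138, 0.0]
contact_force: [-0.1, 0.7, -2.2]
finger_gap: 0.013
grip_force: 59.0
```

```bash
python3 -m creep '[[[0,0,0.02],[0,0,0],0],[[0,0,0.02],[0,0,0],0],[[0,0,0],[0,0,0],0]]'; python3 -m creep '[[[0,0,0.02],[0,0,0],0],[[0,0,0.02],[0,0,0],0],[[0,0,0],[0,0,0],0]]'
```

```text
t: 8.0
tcp_pos: [0.5642, 0.0316, 0.1397]
tcp_rot: [-0.152, -3.138, -0.0]
contact_force: [-0.5, -0.2, -2.3]
finger_gap: 0.0134
grip_force: 59.0
t: 8.38
tcp_pos: [0.5642, 0.0316, 0.1366]
tcp_rot: [-0.152, -3.138, -0.0]
contact_force: [0.3, 0.5, -1.6]
finger_gap: 0.0131
grip_force: 59.0
```

```bash
python3 -m creep '[[[0,0,0.02],[0,0,0],0],[[0,0,0.02],[0,0,0],0],[[0,0,0],[0,0,0],0]]'
```

```text
t: 8.75
tcp_pos: [0.5642, 0.0316, 0.1336]
tcp_rot: [-0.152, -3.138, -0.0]
contact_force: [1.1, 0.4, -2.0]
finger_gap: 0.0133
grip_force: 59.0
```

```bash
python3 -m creep '[[[0,0,0.02],[0,0,0],0],[[0,0,0],[0,0,0],0]]'; python3 -m creep '[[[0,0,0.02],[0,0,0],0],[[0,0,0],[0,0,0],0]]'
```

```text
t: 9.0
tcp_pos: [0.5643, 0.0315, 0.1322]
tcp_rot: [-0.152, -3.138, -0.0]
contact_force: [0.6, 0.3, -2.6]
finger_gap: 0.0133
grip_force: 59.0
t: 9.25
tcp_pos: [0.5645, 0.0315, 0.1318]
tcp_rot: [0.151, 3.137, -0.0]
contact_force: [-1.1, 0.8, 4.8]
finger_gap: 0.0132
grip_force: 60.0
```

```bash
python3 -m creep '[[[0,0,0.02],[0,0,0],0],[[0,0,0],[0,0,0],0]]'
```

```text
t: 9.5
tcp_pos: [0.5647, 0.0315, 0.1316]
tcp_rot: [0.15, 3.136, -0.0]
contact_force: [-3.8, 1.1, 10.1]
finger_gap: 0.0133
grip_force: 61.2
```

M jams at the 22 mm mark (12 N), exactly where a narrowed gap should stop it. I'll withdraw and try L.

```bash
python3 -m creep '[[[0,0,-0.05],[0,0,0],0],[[0,0,-0.15],[0,0,0],0],[[0,0,-0.25],[0,0,0],0],[[0,0,-0.2],[0,0,0],0],[[0,0,0],[0,0,0],0],[[0,0.3,0],[0,0,0],0],[[0,0.3,0],[0,0,0],0],[[0,0.3,0],[0,0,0],0],[[0,0.3,0],[0,0,0],0],[[0,0,0],[0,0,0],0],[[0,0,0],[0,0,0],0]]'
python3 - <<'E'
from h import *
from station import arm,cams
i=cams.camera_info("wrist"); im=cams.camera("wrist"); cv2.imwrite("pics/w4.png",im[:,:,::-1])
s=arm.read_state(); print(R.from_rotvec(s['tcp_rot']).as_matrix().round(3), s['tcp_pos'],s['contact_force'])
E
```

```text
t: 10.88
tcp_pos: [0.5728, 0.1214, 0.1778]
tcp_rot: [-0.151, -3.137, 0.001]
contact_force: [-0.8, -0.6, -2.9]
finger_gap: 0.0132
grip_force: 59.1
[[-0.995  0.097 -0.   ]
 [ 0.097  0.995 -0.   ]
 [ 0.    -0.    -1.   ]] [0.57277613 0.12104467 0.17792736] [ 0.09088218 -0.13207191 -1.47288289]
```

View pics/w4.png

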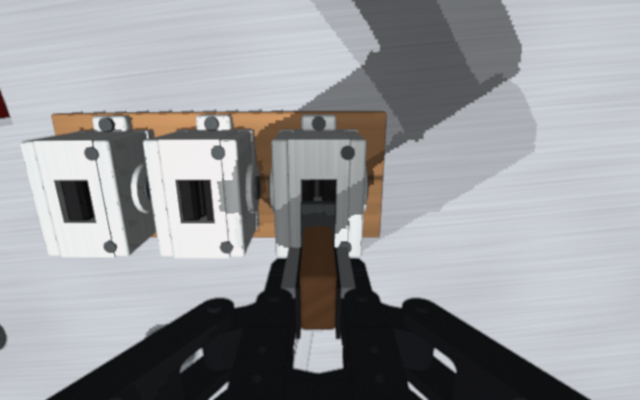

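The gauge is over L, with the window at columns 302–336 and the gap at about 317, so it is centred. Descending.

```bash
python3 -m creep '[[[0,0,0.18],[0,0,0],0],[[0,0,0.15],[0,0,0],0],[[0,0,0.06],[0,0,0],0],[[0,0,0],[0,0,0],0],[[0,0,0.02],[0,0,0],0],[[0,0,0.02],[0,0,0],0],[[0,0,0],[0,0,0],0]]'
```

```text
t: 11.8
tcp_pos: [0.573, 0.1211, 0.1459]
tcp_rot: [0.152, 3.138, 0.0]
contact_force: [1.0, 0.6, -1.3]
finger_gap: 0.0132
grip_force: 59.1
```

```bash
python3 -m creep '[[[0,0,0.02],[0,0,0],0],[[0,0,0.02],[0,0,0],0],[[0,0,0],[0,0,0],0]]'
```

```text
t: 12.18
tcp_pos: [0.5729, 0.1211, 0.1426]
tcp_rot: [-0.152, -3.138, 0.0]
contact_force: [0.9, 0.3, -2.5]
finger_gap: 0.0133
grip_force: 59.1
```

```bash
python3 -m creep '[[[0,0,0.02],[0,0,0],0],[[0,0,0.02],[0,0,0],0],[[0,0,0],[0,0,0],0]]'
```

```text
t: 12.55
tcp_pos: [0.5729, 0.1211, 0.1396]
tcp_rot: [-0.152, -3.138, 0.0]
contact_force: [-0.2, -0.3, -2.0]
finger_gap: 0.0133
grip_force: 59.1
```

```bash
python3 -m creep '[[[0,0,0.02],[0,0,0],0],[[0,0,0.02],[0,0,0],0],[[0,0,0],[0,0,0],0]]'
```

```text
t: 12.92
tcp_pos: [0.5729, 0.1211, 0.1366]
tcp_rot: [-0.152, -3.138, 0.0]
contact_force: [-0.3, 1.1, -1.2]
finger_gap: 0.0132
grip_force: 59.1
```

```bash
python3 -m creep '[[[0,0,0.02],[0,0,0],0],[[0,0,0.02],[0,0,0],0],[[0,0,0],[0,0,0],0]]'
```

```text
t: 13.3
tcp_pos: [0.5729, 0.1211, 0.1336]
tcp_rot: [-0.152, -3.138, 0.0]
contact_force: [0.1, 0.1, -1.7]
finger_gap: 0.0131
grip_force: 59.1
```

```bash
python3 -m creep '[[[0,0,0.02],[0,0,0],0],[[0,0,0.02],[0,0,0],0],[[0,0,0],[0,0,0],0]]'
```

```text
t: 13.68
tcp_pos: [0.5728, 0.1211, 0.1306]
tcp_rot: [-0.152, -3.138, 0.0]
contact_force: [0.5, 0.5, -2.0]
finger_gap: 0.0131
grip_force: 59.1
```

Past the 22 mm stop. The next possible stop is at TCP ≈ 0.1265.

```bash
python3 -m creep '[[[0,0,0.02],[0,0,0],0],[[0,0,0.02],[0,0,0],0],[[0,0,0],[0,0,0],0]]'
```

```text
t: 14.05
tcp_pos: [0.5729, 0.1211, 0.1276]
tcp_rot: [-0.152, -3.138, 0.0]
contact_force: [-0.2, 0.1, -1.6]
finger_gap: 0.0132
grip_force: 59.1
```

```bash
python3 -m creep '[[[0,0,0.02],[0,0,0],0],[[0,0,0],[0,0,0],0]]'
```

```text
t: 14.3
tcp_pos: [0.5732, 0.1212, 0.1268]
tcp_rot: [0.151, 3.137, 0.0]
contact_force: [-0.6, -0.1, 1.0]
finger_gap: 0.013
grip_force: 59.5
```

```bash
python3 -m creep '[[[0,0,0.015],[0,0,0],0],[[0,0,0],[0,0,0],0]]'
```

```text
t: 14.55
tcp_pos: [0.5733, 0.1212, 0.1267]
tcp_rot: [0.151, 3.137, 0.0]
contact_force: [-2.1, -0.6, 6.3]
finger_gap: 0.0131
grip_force: 60.4
```

L jams at the 17 mm mark, so R must be the one. I'll withdraw and move to R's gap.

```bash
python3 -m creep '[[[0,0,-0.05],[0,0,0],0],[[0,0,-0.15],[0,0,0],0],[[0,0,-0.25],[0,0,0],0],[[0,0,-0.22],[0,0,0],0],[[0,0,0],[0,0,0],0],[[0,-0.4,0],[0,0,0],0],[[0,-0.5,0],[0,0,0],0],[[0,-0.55,0],[0,0,0],0],[[0,-0.5,0],[0,0,0],0],[[0,-0.41,0],[0,0,0],0],[[0,0,0],[0,0,0],0],[[0,0,0],[0,0,0],0]]'
python3 - <<'E'
from h import *
from station import arm,cams
i=cams.camera_info("wrist"); im=cams.camera("wrist")
c=im[150:250,260:380,::-1]; c=np.clip((c/255.)**.5*330,0,255).astype(np.uint8)
cv2.imwrite("pics/w5.png",cv2.resize(c,None,fx=5,fy=5,interpolation=cv2.INTER_CUBIC))
s=arm.read_state(); print(s['tcp_pos'],s['contact_force'])
T=np.array([.5582,-.0130]);X=np.array([np.cos(-.095),np.sin(-.095)]);Y=np.array([-X[1],X[0]])
print(Y@(s['tcp_pos'][:2]-T),X@(s['tcp_pos'][:2]-T))
np.save("w5.npy",i,allow_pickle=True)
E
```

```text
t: 16.05
tcp_pos: [0.5557, -0.0549, 0.175]
tcp_rot: [-0.152, -3.137, -0.0]
contact_force: [0.7, 0.2, -2.7]
finger_gap: 0.013
grip_force: 59.2
[ 0.55585597 -0.05448842  0.17508544] [ 1.05354349 -0.23082192 -2.11829708]
-0.04152368913247938 0.0016020180467541578
```

View pics/w5.png

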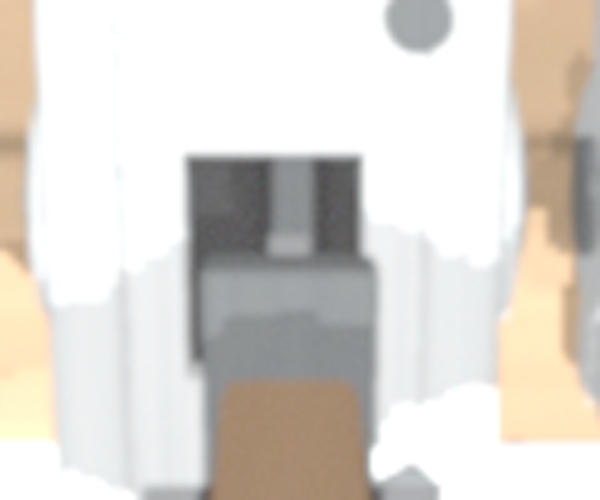

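The gap is centred at crop column 292 and the shoulder at 288, so they are aligned to about 0.5 mm. Descending in R.

```bash
python3 -m creep '[[[0,0,0.15],[0,0,0],0],[[0,0,0.15],[0,0,0],0],[[0,0,0.06],[0,0,0],0],[[0,0,0],[0,0,0],0],[[0,0,0.02],[0,0,0],0],[[0,0,0],[0,0,0],0]]'
```

```text
t: 16.85
tcp_pos: [0.556, -0.0551, 0.1471]
tcp_rot: [0.152, 3.137, 0.0]
contact_force: [0.7, -0.7, -2.3]
finger_gap: 0.0132
grip_force: 59.2
```

```bash
python3 -m creep '[[[0,0,0.02],[0,0,0],0],[[0,0,0.02],[0,0,0],0],[[0,0,0],[0,0,0],0]]'
```

```text
t: 17.23
tcp_pos: [0.5558, -0.0551, 0.1438]
tcp_rot: [-0.152, -3.138, 0.0]
contact_force: [-0.6, 0.0, -1.8]
finger_gap: 0.0133
grip_force: 59.2
```

```bash
python3 -m creep '[[[0,0,0.02],[0,0,0],0],[[0,0,0.02],[0,0,0],0],[[0,0,0],[0,0,0],0]]'
```

```text
t: 17.6
tcp_pos: [0.5558, -0.055, 0.1407]
tcp_rot: [-0.152, -3.138, 0.0]
contact_force: [0.0, 0.4, -1.7]
finger_gap: 0.0132
grip_force: 59.2
```

```bash
python3 -m creep '[[[0,0,0.02],[0,0,0],0],[[0,0,0.02],[0,0,0],0],[[0,0,0],[0,0,0],0]]'
```

```text
t: 17.98
tcp_pos: [0.5558, -0.055, 0.1377]
tcp_rot: [-0.152, -3.138, -0.0]
contact_force: [0.4, 0.6, -3.0]
finger_gap: 0.0133
grip_force: 59.2
```

```bash
python3 -m creep '[[[0,0,0.02],[0,0,0],0],[[0,0,0.02],[0,0,0],0],[[0,0,0],[0,0,0],0]]'
```

```text
t: 18.35
tcp_pos: [0.5558, -0.055, 0.1347]
tcp_rot: [-0.152, -3.138, -0.0]
contact_force: [0.2, 0.3, -2.1]
finger_gap: 0.0133
grip_force: 59.2
```

```bash
python3 -m creep '[[[0,0,0.02],[0,0,0],0],[[0,0,0.02],[0,0,0],0],[[0,0,0],[0,0,0],0]]'
```

```text
t: 18.73
tcp_pos: [0.5558, -0.055, 0.1318]
tcp_rot: [-0.152, -3.138, -0.0]
contact_force: [-0.0, -0.5, -1.9]
finger_gap: 0.0132
grip_force: 59.2
```

```bash
python3 -m creep '[[[0,0,0.02],[0,0,0],0],[[0,0,0.02],[0,0,0],0],[[0,0,0],[0,0,0],0]]'
```

```text
t: 19.1
tcp_pos: [0.5558, -0.055, 0.1287]
tcp_rot: [-0.152, -3.138, -0.0]
contact_force: [0.1, 1.1, -2.0]
finger_gap: 0.0131
grip_force: 59.2
```

```bash
python3 -m creep '[[[0,0,0.02],[0,0,0],0],[[0,0,0.02],[0,0,0],0],[[0,0,0],[0,0,0],0]]'
```

```text
t: 19.48
tcp_pos: [0.5558, -0.055, 0.1258]
tcp_rot: [-0.152, -3.138, -0.0]
contact_force: [-0.6, 0.1, -2.1]
finger_gap: 0.013
grip_force: 59.2
```

```bash
python3 -m creep '[[[0,0,0.02],[0,0,0],0],[[0,0,0.02],[0,0,0],0],[[0,0,0],[0,0,0],0]]'
```

```text
t: 19.85
tcp_pos: [0.5558, -0.055, 0.1227]
tcp_rot: [-0.152, -3.138, -0.0]
contact_force: [-0.0, -0.3, -2.1]
finger_gap: 0.013
grip_force: 59.2
```

R is free past both stop depths. I'll slide on towards home at TCP ≈ 0.1095.

```bash
python3 -m creep '[[[0,0,0.02],[0,0,0],0],[[0,0,0.02],[0,0,0],0],[[0,0,0.02],[0,0,0],0],[[0,0,0],[0,0,0],0]]'
```

```text
t: 20.35
tcp_pos: [0.5558, -0.055, 0.1182]
tcp_rot: [-0.152, -3.138, -0.0]
contact_force: [-0.2, 0.3, -1.8]
finger_gap: 0.0132
grip_force: 59.2
```

```bash
python3 -m creep '[[[0,0,0.02],[0,0,0],0],[[0,0,0.02],[0,0,0],0],[[0,0,0.02],[0,0,0],0],[[0,0,0],[0,0,0],0]]'
```

```text
t: 20.85
tcp_pos: [0.5558, -0.0551, 0.1137]
tcp_rot: [-0.152, -3.138, 0.0]
contact_force: [0.6, 0.1, -1.7]
finger_gap: 0.0133
grip_force: 59.2
```

```bash
python3 -m creep '[[[0,0,0.02],[0,0,0],0],[[0,0,0.02],[0,0,0],0],[[0,0,0],[0,0,0],0]]'
```

```text
t: 21.22
tcp_pos: [0.5558, -0.055, 0.1107]
tcp_rot: [-0.152, -3.138, 0.0]
contact_force: [0.2, -0.1, -1.9]
finger_gap: 0.0128
grip_force: 59.2
```

```bash
python3 -m creep '[[[0,0,0.015],[0,0,0],0],[[0,0,0],[0,0,0],0],[[0,0,0],[0,0,0],0]]'
```

```text
t: 21.6
tcp_pos: [0.556, -0.0551, 0.1099]
tcp_rot: [0.152, 3.138, -0.0]
contact_force: [0.2, 0.5, -1.7]
finger_gap: 0.0131
grip_force: 59.4
```

```bash
python3 -m creep '[[[0,0,0.015],[0,0,0],0],[[0,0,0],[0,0,0],0],[[0,0,0],[0,0,0],0]]'
```

```text
t: 21.98
tcp_pos: [0.556, -0.0551, 0.1098]
tcp_rot: [0.151, 3.137, -0.0]
contact_force: [-3.2, 1.1, 4.9]
finger_gap: 0.0129
grip_force: 60.4
```

The shoulder has seated (stop at 0.1098, about 7 N). I'll ease off, release and retreat upward.

```bash
python3 -m creep '[[[0,0,-0.015],[0,0,0],0],[[0,0,0],[0,0,0],0],[[0,0,0],[0,0,0],0.6],[[0,0,0],[0,0,0],0.6],[[0,0,0],[0,0,0],0.6],[[0,0,0],[0,0,0],0.6],[[0,0,-0.1],[0,0,0],0.6],[[0,0,-0.4],[0,0,0],0.6],[[0,0,-0.5],[0,0,0],0.6],[[0,0,-0.5],[0,0,0],0.6],[[0,0,0],[0,0,0],0.6],[[0,0,0],[0,0,0],0.6]]'
python3 - <<'E'
from h import *
from station import arm,cams
cv2.imwrite("pics/w6.png",np.vstack([cv2.resize(cams.camera(n)[a:b,c:d,::-1],(600,300)) for n,a,b,c,d in [("wrist",100,300,120,520),("scene",140,300,300,620)]]))
E
```

```text
t: 23.48
tcp_pos: [0.5554, -0.055, 0.2221]
tcp_rot: [-0.152, -3.137, -0.001]
contact_force: [0.1, -0.2, -1.2]
finger_gap: 0.0511
grip_force: 0.0
```

View pics/w6.png

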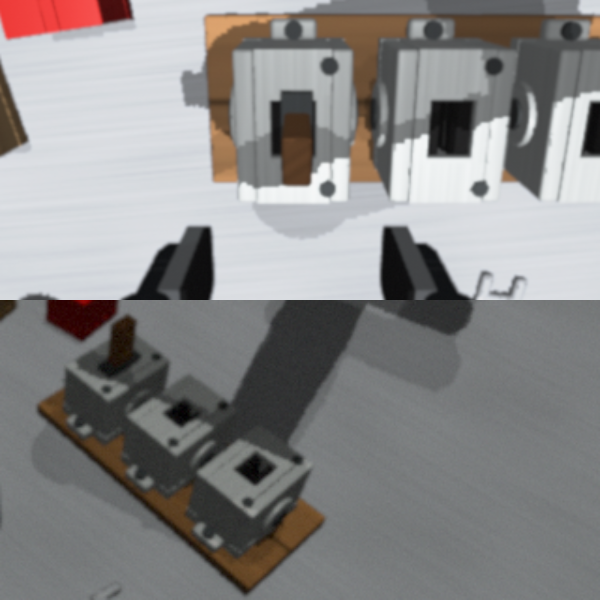

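The gauge stands upright and released, with its shoulder flat on the right caliper: handle at (297,150) in the wrist half of the picture and (122,340) in the scene half. I'll hand the job in.

```bash
python3 -c "
from station import arm
print(arm.job_done())"
```

```text
the job is handed in; nothing more can be done
None
```

The gauge stands released and fully home in the right caliper; the blade jammed at 22 mm in the middle one and 17 mm in the left, with readings of no more than about 11 N, and the job is handed in (no verdict came back).

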